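Catch the reagent cartridges from the dispenser chute

ROBOT

A 6-joint arm with a two-finger parallel gripper is mounted at the origin on the work surface. World frame = base frame: x ahead of the robot, y to its left, z up, the work surface at z = 0. Lengths are in m, angles in rad, forces in N, time in s.
With the tool pointing down it reaches from about 0.3 to 0.85 m from the base axis. Payload 5.4 kg.
Tool frame: the origin (TCP) lies at the very end of the fingers, on their centre line; the grasp point (between the pads) lies 19 mm behind it; z points along the fingers, y is the line along which they close (so a half turn about z gives the same grasp; the last joint's range is limited). The gripper opens to 85 mm and grips with 20 to 120 N. Pads are 22 mm wide; open, the fingers measure 114 mm over their backs; the gripper's body (76 mm by 85 mm) begins 54 mm behind the grasp point. The pads swing forward as they close: fully open they stand 13 mm farther back than shut.
Start: joints at [0.928, 0.158, 1.597, -0, 1.386, -0.21], TCP at [0.241, 0.522, 0.195] pointing down, gripper open.
Joint ranges: [-2.91, 2.91], [-0.94, 2.29], [0.18, 2.7], [-1.29, 4.43], [0.17, 2.64], [-3, 3]. Speed limits (rad/s): [2.57, 2.57, 3.14, 3.14, 3.14, 3.14].

INTERFACE

Orientations are given as a 3x3 rotation matrix whose columns are the frame's x, y, z axes.
In Python, from rig import r gives the robot as it stands.
- The arm moves only by the tool send_rows, never from a script. Its argument "increments" is a list of rows, each a list of 2 entries, a list of its own where there are three numbers: the shift along the tool's x, y, z in m, then the turn, a rotation vector about the tool's x, y, z in rad. In form: [[[x, y, z], [wx, wy, wz]], ...]. A call has 1 to 5 rows; each row is the pose to reach, as a shift and turn from the pose commanded when the call began, along the tool's axes at that moment; what a row does not reach only later rows make up. A row lasts 1/8 s, in which the tool goes at most 62.5 mm and 10.7 degrees, less where a joint would pass 70% of its speed; a pose out of reach is approached as far as the arm can. A call with a gripper value outside its range is refused whole. "claw" is the finger opening in m, from 0 to 0.0854, set as the call begins (left out, the last holds). The fingers move at their own pace and stop on an object; "newtons" is the grip in N (left out, the last holds). Time passes only in rows, so rows that repeat a pose let the fingers close. It gives the time, the measured TCP pose, the force, the opening and the grip force at its end, in the units of the state.
- r.sense(): the state, without advancing time (a new reading comes with each control period).
- r.grab_frame(name): name is "side" or "top" or "wrist"; returns the picture (480x640x3 uint8, red, green, blue); there is no depth.
- r.camera_params(name): a dict with "vfov" (degrees; the focal length in pixels is half the picture's height over the tangent of half this angle, whatever the lens; pixels are square), "cx", "cy" (the principal point, pixels), "k1" (the pictures are not rectified: a ray, as slopes to the right and down, at radius r is drawn at 1 + k1 r^2 times it, then the intrinsics apply), "world_to_cam" (4x4, takes a point from world to camera coordinates); the wrist camera has in their place "T_tool_cam" (4x4, takes a point from camera to tool coordinates, whose origin is the TCP and whose axes are the flange's). Camera axes: x right, y down, z forward; pixel columns grow to the right and rows downward; lengths in m; the calibration is good to about 2 mm. A picture is of the moment at which its call begins: read the wrist's pose just before it. camera_params takes no time and is no camera call.
- r.job_done(): hands the job in; it is judged then, once.
Trained networks look in the newest picture that a camera, given by its name, has taken for a name from the list of things; names that differ only in an ending like _2 or _b are one class to them, and where a whole thing is asked for, a point or a joint stands for the part that bears it (a point fixed in the world has none). Each returns a list of dicts, best first, with "p" (0 to 1); they miss things now and then, are a little off and sometimes report something else, mostly with a low value. They report only what shows in the picture. A call takes as long as a camera call.
- r.look_for(camera, query): "box" ([left, top, right, bottom] in pixels, round what is visible of it).
- r.regions_of(camera, query): "mask" (480x640 bool, what is visible of it) and "box" ([left, top, right, bottom] in pixels, round what is visible of it).
The state is a dict: "clock": time; "joint_pos": joint angles; "qvel": joint speeds; "joint_torque": joint torques, N m; "tool_pos": TCP position; "ee_rot": TCP orientation; "ft_force": force on the tool from outside, world axes, zero at the start; "torque": the same for the moment, N m; "grip_width": finger opening in m; "grasp_force": force on a finger pad.
Only numpy, scipy, OpenCV 4.12 (cv2) and the standard library are available. Lean on these libraries where they do the work, as an engineer would, in place of code of your own. Each camera call takes 0.05 s, during which the arm holds its last target. There are 200 camera calls.

TASK

Draw the locking pin up out of its hole beside the dispenser chute and park it hanging by its collar, upright, in the open notch next to the hole. Then push the white dish against the paddle below the chute's mouth, which lifts the gate, and keep it held there until all three cartridges have slid into the dish; do not touch the cartridges. Finally slide the loaded dish back out and leave it squarely in the middle of the black mat, cartridges inside, without disturbing the things standing around.

Things in the scene. Friction and masses are not known exactly. Their poses are not given: they have to be found in the camera images.
- chute: Fixed aluminium chute, inner width 70 mm, 250 mm long, sloping 28 degrees down to its mouth. Origin on the counter below the middle of the lip (lip 100 mm up, gate frame to 200 mm); x level, from the mouth up the chute (cartridges leave to -x), y to the side with the steel bracket. Stand's foot from x = 0.11 m; bracket: x 0.006 to 0.056, y 0.04 to 0.172 m, top 115 mm up, 12 mm thick.
- bore (a point): Centre of the top of the pin's hole (14 mm wide, through) in the bracket, at (0.031, 0.095, 0.115) m in the chute's frame; same axes as the chute.
- notch (a point): Parking place, at the bracket's top in the notch beside the bore: (0.031, 0.148, 0.115) m in the chute's frame, same axes. The notch is 18 mm wide (chute x), closed at y = 0.130, open at the bracket's outer edge (y = 0.172): the shank goes in from above or from the side; parked, the collar lies on the bracket.
- pin: Loose upright locking pin, 88 mm long. Origin at the lower tip, z along the pin to its grip. Steel shank 12 mm diameter from 0 to 45 mm, collar 32 mm diameter from 45 to 51 mm, black round grip 18 mm diameter from 51 to 88 mm. At the start its collar rests on the bracket over the bore and its shank blocks the paddle's arm.
- paddle: Dark steel plate, 90 mm wide, hanging under the chute, 20 to 94 mm above the counter. Origin on the counter below the middle of its front (-x) face; axes as the chute's. Slides along chute x against a spring (4.5 to 8 N): chute x = 0.017 m free (gate shut), 0.039 m fully pressed (gate up); cartridges pass from about 0.034 m. Let go, it springs back and the gate shuts.
- dish: Loose white dish, 150 mm (x) by 124 mm (y), 55 mm high, walls 4 mm, 250 g. Origin at the centre of its underside. At its -x end stands a grip fin, 12 mm thick (along y), x = -0.112 to -0.074 m, top 105 mm above the counter: grip it from above at x = -0.093 m, fingers closing along y. The +x wall is to press on the paddle.
- cartridge0: White plastic reagent cartridge, 42 x 62 x 26 mm, 60 g, in the chute, the lowest one, behind the gate. Origin at the centre of its 42 x 62 mm underside.
- cartridge1: Same cartridge, the middle one in the chute.
- cartridge2: Same cartridge, the upper one in the chute.
- mat: Thin flat black mat on the counter, 260 mm (x) by 190 mm (y). Its frame is placed so that a dish with the same origin and axes stands, fin included, in the middle of the mat (the mat's own middle is at x = -0.018 m).
- stick_cup: Bystander: paper cup, 72 mm wide, 140 mm high with wooden sticks. Origin at its foot. Leave alone.
- jar: Bystander: capped specimen jar, 64 mm wide, 75 mm high. Origin at its foot. Leave alone.

How it is judged:
On the way, in this order (a step that is already met when the one before it is completed fails the run):
1. the pin is drawn clear of its hole (tip above the bracket's top) (z of pin in the frame of bore above 0 m), for 0.1 s.
2. the pin hangs upright in the notch, collar down on the bracket (horizontal distance between pin and notch below 0.014 m and z of pin in the frame of notch between -0.051 and -0.038 m and angle between pin's own z axis and vertical below 0.15 rad and linear speed of pin below 0.03 m/s), for 0.2 s.
3. the dish, under the chute's mouth, presses the paddle in (x of dish in the frame of chute between -0.085 and 0 m and y of dish in the frame of chute between -0.04 and 0.04 m and contact force between dish and paddle above 1 N and x of paddle in the frame of chute above 0.024 m), for 0.05 s.
4. all three cartridges have come to rest in the dish while it is still under the mouth (x of cartridge0 in the frame of dish between -0.078 and 0.078 m and y of cartridge0 in the frame of dish between -0.065 and 0.065 m and z of cartridge0 in the frame of dish between -0.01 and 0.075 m and x of cartridge1 in the frame of dish between -0.078 and 0.078 m and y of cartridge1 in the frame of dish between -0.065 and 0.065 m and z of cartridge1 in the frame of dish between -0.01 and 0.075 m and x of cartridge2 in the frame of dish between -0.078 and 0.078 m and y of cartridge2 in the frame of dish between -0.065 and 0.065 m and z of cartridge2 in the frame of dish between -0.01 and 0.075 m and x of dish in the frame of chute between -0.085 and 0 m and y of dish in the frame of chute between -0.04 and 0.04 m and linear speed of each of cartridge0, cartridge1, cartridge2 below 0.03 m/s), for 0.1 s.
At the end, for the whole second after the job is handed in: Dish flat and still, within 35 mm (mat x), 32 mm (mat y) and 0.3 rad of the mat's frame, three cartridges at rest inside; pin upright (0.15 rad) in the notch, within 14 mm of the notch point, collar on the bracket; paddle sprung back (x of cartridge0 in the frame of dish between -0.078 and 0.078 m and y of cartridge0 in the frame of dish between -0.065 and 0.065 m and z of cartridge0 in the frame of dish between -0.01 and 0.075 m and x of cartridge1 in the frame of dish between -0.078 and 0.078 m and y of cartridge1 in the frame of dish between -0.065 and 0.065 m and z of cartridge1 in the frame of dish between -0.01 and 0.075 m and x of cartridge2 in the frame of dish between -0.078 and 0.078 m and y of cartridge2 in the frame of dish between -0.065 and 0.065 m and z of cartridge2 in the frame of dish between -0.01 and 0.075 m and linear speed of each of cartridge0, cartridge1, cartridge2 below 0.03 m/s and x of dish in the frame of mat between -0.035 and 0.035 m and y of dish in the frame of mat between -0.032 and 0.032 m and angle between the x axis of dish and the x axis of mat, either way round below 0.3 rad and linear speed of dish below 0.02 m/s and angle between dish's own z axis and vertical below 0.05 rad and height (world z) of dish below 0.006 m and horizontal distance between pin and notch below 0.014 m and z of pin in the frame of notch between -0.051 and -0.038 m and angle between pin's own z axis and vertical below 0.15 rad and x of paddle in the frame of chute below 0.021 m); the robot touches nothing.
It fails at once if the robot touches a cartridge (contact force between any of cartridge0, cartridge1, cartridge2 and the fingers above 0.5 N or contact force between any of cartridge0, cartridge1, cartridge2 and the arm above 0.5 N).
It fails at once if the dish is tipped (angle between dish's own z axis and vertical above 0.4 rad).
It fails at once if the cup or the jar is disturbed (distance of any of stick_cup, jar from where it was at the start of the episode above 0.02 m).
It also fails if it takes over 64 s, if anything falls off the work surface, if the arm or the gripper's body presses on something with over 40 N, if the wrist force passes 120 N, or if a joint passes its speed limit or range.

## Working session

There is one attempt and no reset: what is moved stays moved. The work goes in short steps, Python scripts to look and compute and a tool call to move; the robot and the scene stay as the last step left them, time stands still between calls to the robot, and variables do not carry over. Pictures are saved under pics/ and viewed, at most 10 in all, crops included, and the job is handed in when it is done.

Besides the shell and the picture viewer there is one more tool, called after "Emit:" as name(argument=value, ...) on one line, values as JSON. send_rows: Moves the arm, as the interface text tells. Its arguments: {"type":"object","properties":{"increments":{"type":"array","items":{"type":"array"}},"claw":{"type":"number"},"newtons":{"type":"number"}},"required":["increments"]}

```bash
mkdir -p pics; ls; cat > h.py <<'E'
import numpy as np, cv2
from rig import r
def K(c):
    f=240/np.tan(np.radians(c["vfov"])/2); return f
def ray(cam,uv,tool=None):
    c=r.camera_params(cam); f=K(c)
    d=np.array([(uv[0]-c["cx"])/f,(uv[1]-c["cy"])/f]); x=d.copy()
    for _ in range(20): x=d/(1+c["k1"]*(x@x))
    v=np.array([x[0],x[1],1.])
    if "world_to_cam" in c: T=np.linalg.inv(np.array(c["world_to_cam"]))
    else:
        s=tool or r.sense(); W=np.eye(4); W[:3,:3]=s["ee_rot"]; W[:3,3]=s["tool_pos"]; T=W@np.array(c["T_tool_cam"])
    return T[:3,3],T[:3,:3]@v
def onz(cam,uv,z,tool=None):
    o,v=ray(cam,uv,tool); return o+v*(z-o[2])/v[2]
def proj(cam,P,tool=None):
    c=r.camera_params(cam); f=K(c); P=np.atleast_2d(P)
    if "world_to_cam" in c: M=np.array(c["world_to_cam"])
    else:
        s=tool or r.sense(); W=np.eye(4); W[:3,:3]=s["ee_rot"]; W[:3,3]=s["tool_pos"]; M=np.linalg.inv(W@np.array(c["T_tool_cam"]))
    p=P@M[:3,:3].T+M[:3,3]; q=p[:,:2]/p[:,2:]; q=q*(1+c["k1"]*(q**2).sum(1,keepdims=True))
    return q*f+[c["cx"],c["cy"]]
def save(cam,n):
    im=r.grab_frame(cam); cv2.imwrite(f"pics/{n}.png",im[:,:,::-1]); return im
E
python3 - <<'E'
from h import *
for c in ["side","top"]:
    save(c,c+"0")
    print(c,np.linalg.inv(np.array(r.camera_params(c)["world_to_cam"]))[:3].round(3).tolist())
    for n in ["chute","bore","pin","paddle","dish","mat","stick_cup","jar"]:
        try: print(n,[(np.round(d["box"]).tolist(),round(d["p"],2)) for d in r.look_for(c,n)[:2]])
        except Exception as e: print(n,e)
print(r.sense()["ee_rot"])
E
```

```text
pics
side [[-0.832, -0.391, 0.393, 0.232], [-0.554, 0.577, -0.6, 0.546], [0.007, -0.717, -0.697, 0.796]]
chute [([201.0, 140.0, 362.0, 307.0], 0.77)]
bore [([200.0, 138.0, 361.0, 307.0], 0.75), ([268.0, 247.0, 286.0, 274.0], 0.72)]
pin [([271.0, 246.0, 287.0, 278.0], 0.67)]
paddle [([278.0, 255.0, 328.0, 296.0], 0.52)]
dish [([407.0, 189.0, 506.0, 264.0], 0.78), ([198.0, 135.0, 363.0, 304.0], 0.22)]
mat [([202.0, 372.0, 403.0, 476.0], 0.74)]
stick_cup [([156.0, 335.0, 204.0, 401.0], 0.6), ([272.0, 247.0, 288.0, 275.0], 0.18)]
jar [([198.0, 140.0, 360.0, 305.0], 0.2)]
top [[0.029, -0.998, 0.064, 0.506], [-1.0, -0.03, -0.003, -0.006], [0.005, -0.064, -0.998, 1.475]]
chute [([244.0, 120.0, 351.0, 254.0], 0.93), ([307.0, 212.0, 336.0, 235.0], 0.57)]
bore [([246.0, 119.0, 349.0, 254.0], 0.91)]
pin [([275.0, 210.0, 286.0, 221.0], 0.5), ([246.0, 115.0, 350.0, 256.0], 0.38)]
paddle []
dish [([408.0, 268.0, 462.0, 347.0], 0.6)]
mat [([146.0, 243.0, 236.0, 359.0], 0.96)]
stick_cup [([166.0, 188.0, 198.0, 218.0], 0.59)]
jar [([432.0, 193.0, 464.0, 218.0], 0.65)]
[[-9.07835593e-01  4.19326289e-01 -1.22848272e-05]
 [ 4.19326289e-01  9.07835593e-01  5.28209472e-06]
 [ 1.33675246e-05 -3.56077411e-07 -1.00000000e+00]]
```

```bash
python3 - <<'E'
import cv2
a=cv2.imread("pics/top0.png")[100:370,130:480]; cv2.imwrite("pics/top0c.png",cv2.resize(a,None,fx=2.2,fy=2.2,interpolation=cv2.INTER_CUBIC))
E
```

```text
(no output)
```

View pics/side0.png

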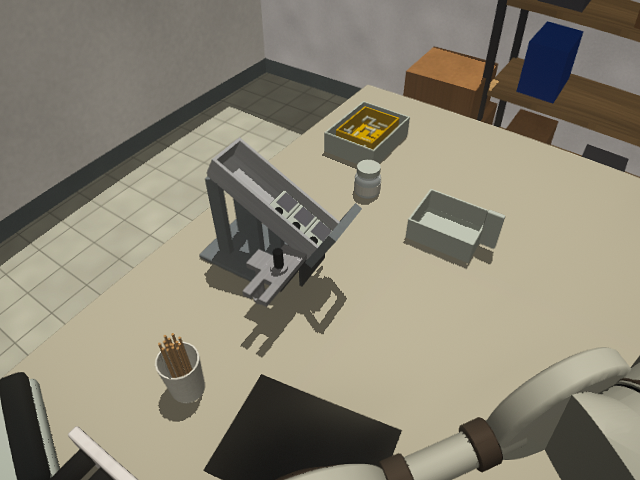

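View pics/top0c.png

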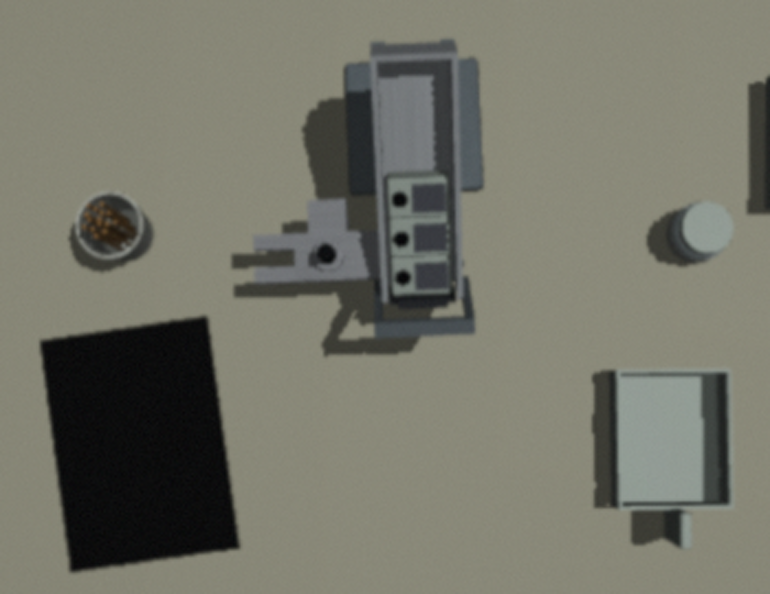

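The side view shows the chute with the pin's black grip at about (279,258), the dish at (455,228) with its fin toward the right, and the mat lower left. In the top crop, the pin is at (327,254), the bracket's outer edge at x≈254 with its notch on the left, the cup on the left and the jar at the upper right.

```bash
python3 - <<'E'
from h import *
def c2p(u): return (np.array(u)+.5)/2.2-.5+np.array([130,100])
# pin from two views: tip of the grip
print("pin top",onz("top",(280.5-.3,215.2),.150).round(4), onz("top",c2p((327,254)),.158).round(4))
s=dict(bo=(254,236),bi=(254,283),far=(368,279),n1=(295,248),n2=(295,266))
for k,u in s.items(): print(k,onz("top",c2p(u),.115).round(4))
print("frame top",[onz("top",c2p(u),.2).round(3).tolist() for u in [(374,335),(475,332)]])
print("dish rim",[onz("top",c2p(u),.055).round(4).tolist() for u in [(614,370),(730,371),(730,507),(617,507)]])
print("fin",[onz("top",c2p(u),.105).round(4).tolist() for u in [(681,512),(690,512),(681,547),(691,547)]])
r.grab_frame("top")
for n in ["mat","dish"]:
    m=r.regions_of("top",n)[0]["mask"].astype(np.uint8)
    b=cv2.boxPoints(cv2.minAreaRect(cv2.findNonZero(m)))
    P=np.array([onz("top",u,0 if n=="mat" else .055) for u in b]); print(n,P.round(4).tolist(),P.mean(0).round(4))
print("jar",onz("top",(448,205),.075).round(3),"cup",onz("top",c2p((110,224)),.1).round(3))
c=r.camera_params("wrist"); print(c["vfov"],np.array(c["T_tool_cam"]).round(3).tolist())
E
```

```text
pin top [0.6431 0.0786 0.15  ] [0.6422 0.0821 0.158 ]
bo [0.6631 0.1611 0.115 ]
bi [0.6144 0.1593 0.115 ]
far [0.622  0.0419 0.115 ]
n1 [0.6519 0.1183 0.115 ]
n2 [0.6333 0.1176 0.115 ]
frame top [[0.561, 0.031, 0.2], [0.567, -0.066, 0.2]]
dish rim [[0.537, -0.2231, 0.055], [0.5395, -0.3486, 0.055], [0.3938, -0.3512, 0.055], [0.3908, -0.2295, 0.055]]
fin [[0.3914, -0.2881, 0.105], [0.3916, -0.2975, 0.105], [0.3554, -0.2889, 0.105], [0.3557, -0.2993, 0.105]]
mat [[0.5564, 0.4161, 0.0], [0.5885, 0.2231, 0.0], [0.3263, 0.1774, 0.0], [0.2938, 0.3685, 0.0]] [0.4413 0.2963 0.    ]
dish [[0.539, -0.2164, 0.055], [0.5427, -0.3497, 0.055], [0.3496, -0.3532, 0.055], [0.3465, -0.2207, 0.055]] [ 0.4445 -0.285   0.055 ]
jar [ 0.687 -0.31   0.075] cup [0.673 0.315 0.1  ]
65.73080227904747 [[0.001, -0.953, -0.303, 0.077], [1.0, 0.001, -0.001, -0.001], [0.001, -0.303, 0.953, -0.178], [0.0, 0.0, 0.0, 1.0]]
```

```bash
cat >> h.py <<'E'
from scipy.spatial.transform import Rotation as Ro
A=np.array
CH=dict(o=A([.6183,-.0127,0]),yaw=np.radians(3.3))
def chw(p,C=CH):
    c,s=np.cos(C["yaw"]),np.sin(C["yaw"]); return C["o"]+A([[c,-s,0],[s,c,0],[0,0,1]])@A(p)
def go(p,a,s=None):
    """shift+rotvec from present pose to TCP p, tool down, closing axis y at world yaw a (rad)"""
    s=s or r.sense(); R0=A(s["ee_rot"]); 
    R=A([[-np.sin(a),np.cos(a),0],[np.cos(a),np.sin(a),0],[0,0,-1]])
    print("shift",(R0.T@(A(p)-A(s["tool_pos"]))).round(4).tolist(),"turn",Ro.from_matrix(R0.T@R).as_rotvec().round(4).tolist())
E
python3 - <<'E'
from h import *
go([.643,.083,.27],np.radians(3.3))
E
```

```text
shift [-0.5489, -0.23, -0.0745] turn [0.0, -0.0, 1.0804]
```

Emit:
send_rows(increments=[[[-0.05,-0.02,-0.06],[0,0,0.15]],[[-0.2745,-0.115,-0.0745],[0,0,0.54]],[[-0.549,-0.23,-0.0745],[0,0,1.08]],[[-0.549,-0.23,-0.0745],[0,0,1.08]],[[-0.549,-0.23,-0.0745],[0,0,1.08]]], claw=0.05)

```text
clock: 1.68
tool_pos: [0.4392, 0.3058, 0.2572]
ee_rot: [[-0.23, 0.973, 0.001], [0.973, 0.23, 0.0], [0.0, 0.001, -1.0]]
ft_force: [1.3, 0.0, -0.5]
grip_width: 0.0499
grasp_force: 0.0
```

```bash
python3 - <<'E'
from h import *
go([.643,.083,.27],np.radians(3.3))
E
```

```text
shift [-0.2637, 0.1472, -0.0127] turn [0.0007, -0.0003, 0.1744]
```

Emit:
send_rows(increments=[[[-0.264,0.147,-0.013],[0,0,0.174]],[[-0.264,0.147,-0.013],[0,0,0.174]],[[-0.264,0.147,-0.013],[0,0,0.174]],[[-0.264,0.147,-0.013],[0,0,0.174]],[[-0.264,0.147,-0.013],[0,0,0.174]]])

```text
clock: 2.3
tool_pos: [0.6445, 0.0834, 0.2699]
ee_rot: [[-0.063, 0.998, 0.0], [0.998, 0.063, -0.0], [-0.0, 0.0, -1.0]]
ft_force: [-0.6, -0.3, 0.5]
grip_width: 0.0497
grasp_force: 0.0
```

```bash
python3 - <<'E'
from h import *
s=r.sense(); print(s["tool_pos"],s["qvel"])
save("wrist","w1")
for n in ["pin","bore","notch"]:
    for d in r.look_for("wrist",n)[:2]: print(n,np.round(d["box"]).tolist(),round(d["p"],2))
print("expected pin top px",proj("wrist",chw([.031,.095,.158]),s),"notch",proj("wrist",chw([.031,.148,.115]),s))
E
```

```text
[0.64446736 0.08337291 0.26989244] [-0.46549131  0.6061918  -0.76547079  0.0072895   0.16358699 -0.47202877]
pin [301.0, 202.0, 340.0, 242.0] 0.76
bore [205.0, 134.0, 597.0, 438.0] 0.57
bore [118.0, 423.0, 195.0, 480.0] 0.22
notch [205.0, 132.0, 598.0, 441.0] 0.64
expected pin top px [[318.74679623 228.88652852]] notch [[319.11918259 157.88006534]]
```

View pics/w1.png

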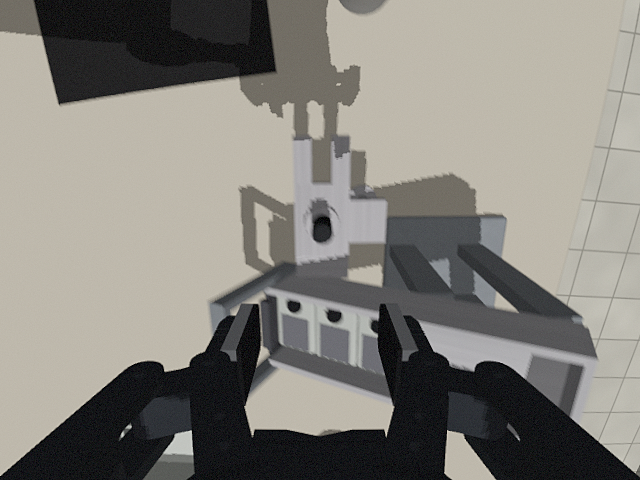

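The wrist view shows the pin's grip at about (322,230), the bracket's notch opening at (322,150) and the mat at the upper left. The arm was still moving, so I'll settle it and retake the picture.

Emit:
send_rows(increments=[[[0,0,0],[0,0,0]],[[0,0,0],[0,0,0]]])

```text
clock: 2.75
tool_pos: [0.6425, 0.0868, 0.2703]
ee_rot: [[-0.066, 0.998, 0.0], [0.998, 0.066, 0.0], [0.0, 0.0, -1.0]]
ft_force: [0.8, 0.9, 0.5]
grip_width: 0.0501
grasp_force: 0.0
```

```bash
python3 - <<'E'
from h import *
s=r.sense(); print(s["tool_pos"],np.round(s["qvel"],3),A(s["ee_rot"]).round(4).tolist())
im=save("wrist","w2")
np.save("s2.npy",dict(tool_pos=s["tool_pos"],ee_rot=s["ee_rot"]),allow_pickle=True)
m=r.regions_of("wrist","pin"); print([(np.round(d["box"]).tolist(),round(d["p"],2)) for d in m[:2]])
for P in [[.031,.095,.158],[.031,.095,.121],[.031,.148,.115],[.006,.172,.115],[.056,.172,.115],[.006,.04,.115],[.022,.13,.115],[.04,.13,.115]]: print(P,proj("wrist",chw(P),s).round(1))
c=im[120:290,230:410]; cv2.imwrite("pics/w2c.png",cv2.resize(c[:,:,::-1],None,fx=3.5,fy=3.5,interpolation=cv2.INTER_CUBIC))
E
```

```text
[0.64253601 0.0867571  0.2702585 ] [-0.002  0.001 -0.003 -0.001 -0.001 -0.002] [[-0.0656, 0.9978, 0.0003], [0.9978, 0.0656, 0.0001], [0.0001, 0.0003, -1.0]]
[([305.0, 208.0, 342.0, 246.0], 0.75), ([208.0, 137.0, 596.0, 438.0], 0.73)]
[0.031, 0.095, 0.158] [[320.8 233. ]]
[0.031, 0.095, 0.121] [[320.6 222.2]]
[0.031, 0.148, 0.115] [[321.2 161.9]]
[0.006, 0.172, 0.115] [[292.5 133.5]]
[0.056, 0.172, 0.115] [[350.5 134. ]]
[0.006, 0.04, 0.115] [[294.1 276. ]]
[0.022, 0.13, 0.115] [[310.9 182.4]]
[0.04, 0.13, 0.115] [[331.1 182.5]]
```

View pics/w2c.png

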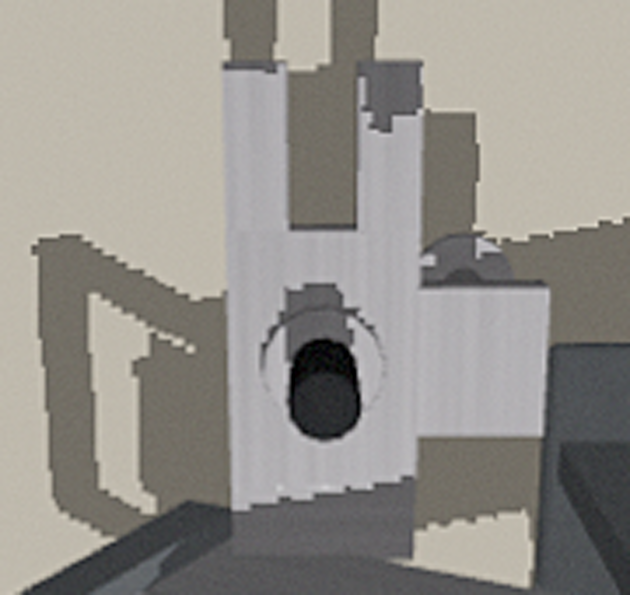

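In the crop, the grip's top face is centred at (327,406), i.e. full-picture (323.4,236). The notch's closed end is at v≈185 and the outer corners at about (294,139) and (351,138). The chute is therefore shifted about 2 to 3 mm from the first estimate.

```bash
python3 - <<'E'
from h import *
s=np.load("s2.npy",allow_pickle=True).item()
print(onz("wrist",(323.4,236),.158,s), onz("wrist",(322.3,185.1),.115,s),[onz("wrist",u,.115,s).round(4).tolist() for u in [(293.7,138.9),(350.6,137.7)]])
print("side", onz("side",(279,250),.158))
go([.6448,.0815,.128],np.radians(3.8))
E
```

```text
[0.64601792 0.08153391 0.158     ] [0.6430838  0.11657907 0.115     ] [[0.6156, 0.1549, 0.115], [0.6647, 0.1592, 0.115]]
side [0.64400278 0.0767525  0.158     ]
shift [-0.0051, 0.0017, 0.1422] turn [0.0004, 0.0, -0.001]
```

Emit:
send_rows(increments=[[[-0.005,0.002,0.05],[0,0,0]],[[-0.005,0.002,0.09],[0,0,0]],[[-0.005,0.002,0.125],[0,0,0]],[[-0.005,0.002,0.142],[0,0,0]],[[-0.005,0.002,0.142],[0,0,0]]])

```text
clock: 3.48
tool_pos: [0.6447, 0.0809, 0.1271]
ee_rot: [[-0.064, 0.998, -0.002], [0.998, 0.064, 0.0], [0.0, -0.002, -1.0]]
ft_force: [0.7, -0.2, 0.2]
grip_width: 0.05
grasp_force: 0.0
```

Emit:
send_rows(increments=[[[0,0,0],[0,0,0]],[[0,0,0],[0,0,0]],[[0,0,0],[0,0,0]],[[0,0,0],[0,0,0]]], claw=0.0, newtons=40)

```text
clock: 3.98
tool_pos: [0.6457, 0.0806, 0.1284]
ee_rot: [[-0.064, 0.998, 0.001], [0.998, 0.064, -0.0], [-0.0, 0.001, -1.0]]
ft_force: [0.5, -1.1, -0.3]
grip_width: -0.0001
grasp_force: 0.0
```

The fingers closed on nothing, so I'll look.

```bash
python3 - <<'E'
from h import *
s=r.sense(); print(s["tool_pos"],s["grip_width"],s["grasp_force"])
a=save("wrist","w3")[140:480,150:490]; b=save("side","s3")[180:320,210:350]
o=np.hstack([cv2.resize(a,(400,400)),cv2.resize(b,(400,400),interpolation=cv2.INTER_CUBIC)])
cv2.imwrite("pics/ws3.png",o[:,:,::-1])
for n in ["pin"]:
  for c in ["wrist","side","top"]:
    if c=="top": r.grab_frame(c)
    print(c,[(np.round(d["box"]).tolist(),round(d["p"],2)) for d in r.look_for(c,n)[:2]])
E
```

```text
[0.64567214 0.08061511 0.12835216] -0.00012068560097632495 0.0
wrist [([289.0, 247.0, 350.0, 314.0], 0.64)]
side [([272.0, 252.0, 287.0, 274.0], 0.83)]
top []
```

View pics/ws3.png

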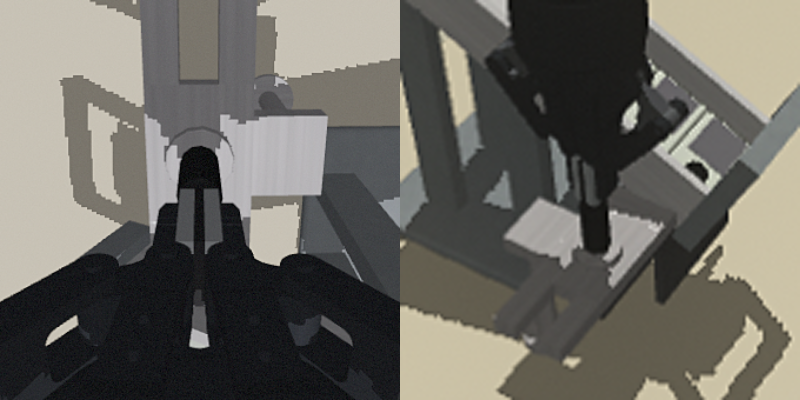

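The wrist crop shows the closed fingertips at (200,190) covering the lower part of the black grip (200,165). The side crop shows the fingers ending at about (595,190) with the grip below or behind them. I'll check this against projections.

```bash
python3 - <<'E'
from h import *
s=r.sense(); t=A(s["tool_pos"])
for dz in [0,.02,.03,.04]: print(dz,"wrist",proj("wrist",t+[0,0,dz],s).round(1),"side",proj("side",t+[0,0,dz]).round(1))
for z in [.115,.121,.14,.158]:
  p=A([.645,.0805,z]); print(z,"wrist",proj("wrist",p,s).round(1),"side",proj("side",p).round(1))
print("side crop tip px",595-400,190/400*140+180,(595-400)/400*140+210, "grip bottom y",250/400*140+180)
print("camera height", (t+A(s["ee_rot"])@A(r.camera_params("wrist")["T_tool_cam"])[:3,3]))
E
```

```text
0 wrist [[319.9 284.8]] side [[278.1 262.8]]
0.02 wrist [[320.  301.7]] side [[277.4 255. ]]
0.03 wrist [[320.1 311.6]] side [[277.  251.1]]
0.04 wrist [[320.1 322.8]] side [[276.6 247. ]]
0.115 wrist [[319.1 275.7]] side [[278.8 267.7]]
0.121 wrist [[319.1 279.9]] side [[278.6 265.4]]
0.14 wrist [[319.2 294.8]] side [[277.9 258.2]]
0.158 wrist [[319.2 312. ]] side [[277.2 251. ]]
side crop tip px 195 246.5 278.25 grip bottom y 267.5
camera height [0.64000348 0.15706445 0.30575132]
```

```bash
python3 - <<'E'
import cv2,numpy as np
a=cv2.imread("pics/w3.png")[235:335,265:375]; b=cv2.imread("pics/s3.png")[225:285,250:310]
f=lambda im,n:cv2.resize(np.clip(255*(im/255.)**.45,0,255).astype(np.uint8),n,interpolation=cv2.INTER_CUBIC)
cv2.imwrite("pics/z3.png",np.hstack([f(a,(440,400)),f(b,(360,400))]))
E
```

```text
(no output)
```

View pics/z3.png

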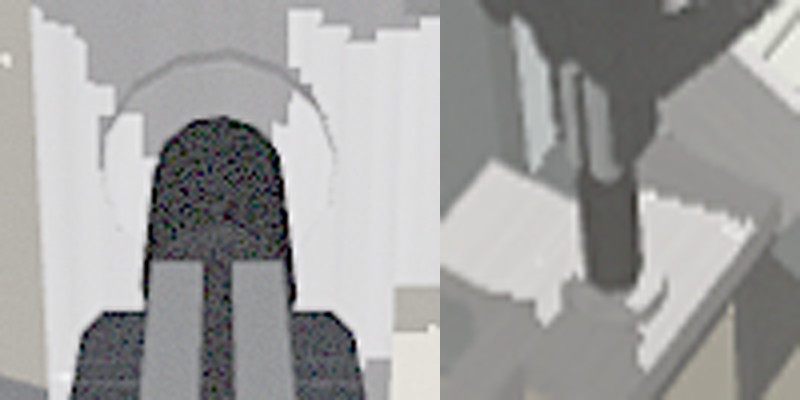

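The zoom shows the gray pads ending at about (320,300) in the wrist view and (277,252) in the side view. The closed fingers stand over the top of the grip, which is fully visible below them. The real tips seem to be about 30 mm short of the stated TCP. I'll reopen and go down in small steps, watching the force.

Emit:
send_rows(increments=[[[0.001,0,0],[0,0,0]],[[0.001,0,0],[0,0,0]],[[0.001,0,0.003],[0,0,0]],[[0.001,0,0.006],[0,0,0]],[[0.001,0,0.006],[0,0,0]]], claw=0.045)

```text
clock: 4.9
tool_pos: [0.645, 0.0816, 0.1213]
ee_rot: [[-0.064, 0.998, -0.001], [0.998, 0.064, 0.0], [0.0, -0.001, -1.0]]
ft_force: [0.1, 0.5, 0.1]
grip_width: 0.045
grasp_force: 0.0
```

Emit:
send_rows(increments=[[[0,0,0.003],[0,0,0]],[[0,0,0.006],[0,0,0]],[[0,0,0.006],[0,0,0]]])

```text
clock: 5.28
tool_pos: [0.6451, 0.0816, 0.1154]
ee_rot: [[-0.064, 0.998, -0.001], [0.998, 0.064, 0.0], [0.0, -0.001, -1.0]]
ft_force: [0.3, 0.2, -0.1]
grip_width: 0.045
grasp_force: 0.0
```

Emit:
send_rows(increments=[[[0,0,0.003],[0,0,0]],[[0,0,0.006],[0,0,0]],[[0,0,0.006],[0,0,0]]])

```text
clock: 5.65
tool_pos: [0.6451, 0.0816, 0.1094]
ee_rot: [[-0.064, 0.998, -0.001], [0.998, 0.064, 0.0], [0.0, -0.001, -1.0]]
ft_force: [-0.4, -0.4, 0.3]
grip_width: 0.0449
grasp_force: 0.0
```

Emit:
send_rows(increments=[[[0,0,0.004],[0,0,0]],[[0,0,0.008],[0,0,0]],[[0,0,0.008],[0,0,0]]])

```text
clock: 6.02
tool_pos: [0.6449, 0.0816, 0.1012]
ee_rot: [[-0.064, 0.998, -0.001], [0.998, 0.064, 0.0], [0.0, -0.001, -1.0]]
ft_force: [-0.2, 0.6, -0.4]
grip_width: 0.0452
grasp_force: 0.0
```

Emit:
send_rows(increments=[[[0,0,0],[0,0,0]],[[0,0,0],[0,0,0]],[[0,0,0],[0,0,0]],[[0,0,0],[0,0,0]]], claw=0.0, newtons=40)

```text
clock: 6.52
tool_pos: [0.6457, 0.0816, 0.1022]
ee_rot: [[-0.064, 0.998, 0.001], [0.998, 0.064, -0.0], [-0.0, 0.001, -1.0]]
ft_force: [1.1, 0.0, 1.1]
grip_width: 0.0166
grasp_force: 39.1
```

The grip is on the pin (17 mm opening, 39 N). Next I lift it, hold and move across 53 mm along chute y.

Emit:
send_rows(increments=[[[0,0,-0.02],[0,0,0]],[[0,0,-0.045],[0,0,0]],[[0,0,-0.06],[0,0,0]],[[0,0,-0.06],[0,0,0]],[[0,0,-0.06],[0,0,0]]])

```text
clock: 7.15
tool_pos: [0.6446, 0.0817, 0.1609]
ee_rot: [[-0.064, 0.998, -0.002], [0.998, 0.064, 0.0], [0.0, -0.002, -1.0]]
ft_force: [0.2, 0.0, -0.7]
grip_width: 0.0164
grasp_force: 39.5
```

Emit:
send_rows(increments=[[[0.02,0,0],[0,0,0]],[[0.04,0,0],[0,0,0]],[[0.053,0,0],[0,0,0]],[[0.053,0,0],[0,0,0]],[[0.053,0,0],[0,0,0]]])

```text
clock: 7.78
tool_pos: [0.642, 0.1344, 0.1619]
ee_rot: [[-0.064, 0.998, 0.0], [0.998, 0.064, -0.0], [-0.0, 0.0, -1.0]]
ft_force: [1.2, -0.5, -1.7]
grip_width: 0.0163
grasp_force: 39.4
```

```bash
python3 - <<'E'
from h import *
s=r.sense(); print(s["tool_pos"],s["grip_width"],s["grasp_force"],s["ft_force"])
C=dict(o=A([.6207,-.0152,0]),yaw=np.radians(4))
a=save("wrist","w4")[60:360,170:470]; b=save("side","s4")[215:295,230:310]
cv2.imwrite("pics/ws4.png",np.hstack([cv2.resize(a,(400,400)),cv2.resize(b,(400,400),interpolation=cv2.INTER_CUBIC)])[:,:,::-1])
t=A(s["tool_pos"])
for n,P in dict(tip=t+[0,0,.1682-.1682],notch=chw([.031,.148,.115],C),end=chw([.031,.13,.115],C)).items(): print(n,P.round(4),proj("wrist",P,s).round(1),proj("side",P).round(1))
E
```

```text
[0.64203747 0.13438546 0.1618988 ] 0.01627409644612916 39.44814920425415 [ 1.1721853  -0.53903709 -1.6938885 ]
tip [0.642  0.1344 0.1619] [[319.9 284.8]] [[258.7 269.3]]
notch [0.6413 0.1346 0.115 ] [[318.6 255.2]] [[261.4 287.7]]
end [0.6426 0.1166 0.115 ] [[318.8 281.3]] [[267.3 280.9]]
```

View pics/ws4.png

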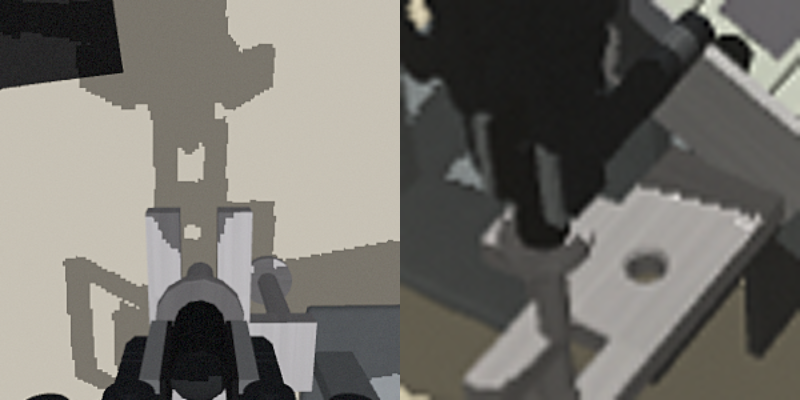

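The pin is held upright above the notch, the collar is at about (545,250) in the side crop and the empty bore shows at (647,265). I'll lower it.

Emit:
send_rows(increments=[[[0,0,0.02],[0,0,0]],[[0,0,0.04],[0,0,0]],[[0,0,0.053],[0,0,0]],[[0,0,0.059],[0,0,0]],[[0,0,0.059],[0,0,0]]])

```text
clock: 8.5
tool_pos: [0.642, 0.1345, 0.1027]
ee_rot: [[-0.064, 0.998, -0.0], [0.998, 0.064, -0.0], [-0.0, -0.0, -1.0]]
ft_force: [0.1, 0.6, -0.2]
grip_width: 0.0162
grasp_force: 39.4
```

Emit:
send_rows(increments=[[[0,0,0],[0,0,0]],[[0,0,0],[0,0,0]],[[0,0,0],[0,0,0]]], claw=0.035)

```text
clock: 8.88
tool_pos: [0.6422, 0.1345, 0.1031]
ee_rot: [[-0.064, 0.998, 0.001], [0.998, 0.064, 0.0], [-0.0, 0.001, -1.0]]
ft_force: [-1.5, 0.4, -0.1]
grip_width: 0.035
grasp_force: 0.0
```

```bash
python3 - <<'E'
from h import *
s=r.sense(); print(s["tool_pos"],s["grip_width"],s["ft_force"])
go(A(s["tool_pos"])+[0,0,.16],np.radians(3.7))
for c in ["wrist","side"]:
    r.grab_frame(c); print(c,[(np.round(d["box"]).tolist(),round(d["p"],2)) for d in r.look_for(c,"pin")[:2]])
P=chw([.031,.148,.121],dict(o=A([.6207,-.0152,0]),yaw=np.radians(4)))
print(proj("wrist",P,s),proj("side",P),proj("side",P+[0,0,.037]))
E
```

```text
[0.64220001 0.13450474 0.10312403] 0.03500204126203287 [-1.46691179  0.44798456 -0.05787091]
shift [-0.0, 0.0001, -0.16] turn [0.0006, 0.0, -0.0006]
wrist [([287.0, 258.0, 354.0, 360.0], 0.78)]
side [([254.0, 266.0, 267.0, 295.0], 0.78)]
[[318.13955635 299.44513953]] [[261.10548953 285.46893393]] [[259.1650861  271.16550244]]
```

The pin is parked: the network boxes agree with the notch projections. Going up, then over to the dish's fin.

Emit:
send_rows(increments=[[[0,0,-0.03],[0,0,0]],[[0,0,-0.08],[0,0,0]],[[0,0,-0.13],[0,0,0]],[[0,0,-0.16],[0,0,0]],[[0,-0.06,-0.16],[0,0,-0.15]]])

```text
clock: 9.7
tool_pos: [0.5858, 0.1302, 0.2653]
ee_rot: [[-0.215, 0.977, 0.006], [0.977, 0.215, -0.0], [-0.001, 0.006, -1.0]]
ft_force: [-0.1, 0.4, 0.4]
grip_width: 0.0351
grasp_force: 0.0
```

```bash
python3 - <<'E'
from h import *
r.grab_frame("side"); print([(np.round(d["box"]).tolist(),round(d["p"],2)) for d in r.look_for("side","pin")[:2]])
r.grab_frame("top"); print([(np.round(d["box"]).tolist(),round(d["p"],2)) for d in r.look_for("top","pin")[:2]])
for z in(.121,.158): print(proj("side",chw([.031,.148,z],dict(o=A([.6207,-.0152,0]),yaw=np.radians(4)))),proj("top",chw([.031,.148,z])))
go([.374,-.293,.20],np.radians(91.8))
E
```

```text
[([253.0, 266.0, 269.0, 299.0], 0.69)]
[([311.0, 214.0, 335.0, 234.0], 0.25)]
[[261.10548953 285.46893393]] [[255.20942678 216.84806128]]
[[259.1650861  271.16550244]] [[253.50191546 215.13528268]]
shift [-0.3703, -0.2922, 0.0627] turn [-0.0003, -0.0003, -1.3888]
```

Emit:
send_rows(increments=[[[-0.046,-0.036,0],[0,0,-0.17]],[[-0.092,-0.073,0],[0,0,-0.34]],[[-0.138,-0.109,0.01],[0,0,-0.51]],[[-0.185,-0.146,0.02],[0,0,-0.68]],[[-0.23,-0.182,0.03],[0,0,-0.85]]], claw=0.05)

```text
clock: 10.52
tool_pos: [0.4586, -0.1267, 0.2357]
ee_rot: [[-0.864, 0.504, 0.003], [0.504, 0.864, -0.002], [-0.003, -0.0, -1.0]]
ft_force: [0.8, -1.1, -0.4]
grip_width: 0.0502
grasp_force: 0.0
```

```bash
python3 - <<'E'
from h import *
go([.374,-.293,.20],np.radians(91.8))
E
```

```text
shift [-0.0106, -0.1862, 0.0357] turn [-0.001, 0.0031, -0.5594]
```

Emit:
send_rows(increments=[[[-0.003,-0.056,0.01],[0,0,-0.17]],[[-0.006,-0.11,0.02],[0,0,-0.34]],[[-0.01,-0.16,0.03],[0,0,-0.5]],[[-0.0106,-0.186,0.036],[0,0.003,-0.56]],[[-0.0106,-0.186,0.036],[0,0.003,-0.56]]])

```text
clock: 11.15
tool_pos: [0.3726, -0.2923, 0.1991]
ee_rot: [[-1.0, -0.023, -0.002], [-0.023, 1.0, -0.0], [0.002, -0.0, -1.0]]
ft_force: [0.6, 0.5, 0.6]
grip_width: 0.0496
grasp_force: 0.0
```

Emit:
send_rows(increments=[[[0,0,0],[0,0,0]],[[0,0,0],[0,0,0]]])

```text
clock: 11.4
tool_pos: [0.3736, -0.2895, 0.1993]
ee_rot: [[-1.0, -0.029, -0.002], [-0.029, 1.0, -0.0], [0.002, 0.0, -1.0]]
ft_force: [-0.9, -0.1, -0.3]
grip_width: 0.0502
grasp_force: 0.0
```

```bash
python3 - <<'E'
from h import *
s=r.sense(); print(s["tool_pos"],np.round(s["qvel"],3),A(s["ee_rot"]).round(4).tolist())
im=save("wrist","w5")
for d in r.look_for("wrist","dish")[:2]: print(np.round(d["box"]).tolist(),round(d["p"],2))
c,sn=np.cos(np.radians(1.8)),np.sin(np.radians(1.8)); o=A([.4653,-.2881])
D=lambda x,y,z:[o[0]+c*x-sn*y,o[1]+sn*x+c*y,z]
for P in [(-.112,-.006,.105),(-.112,.006,.105),(-.074,-.006,.105),(-.074,.006,.105),(-.075,.062,.055),(-.075,-.062,.055),(.075,.062,.055),(.075,-.062,.055)]: print(P,proj("wrist",D(*P),s).round(1))
np.save("s5.npy",dict(tool_pos=s["tool_pos"],ee_rot=s["ee_rot"]),allow_pickle=True)
E
```

```text
[ 0.37364824 -0.28946633  0.19927028] [ 0.001 -0.004  0.009 -0.002 -0.002 -0.006] [[-0.9996, -0.0287, -0.002], [-0.0287, 0.9996, -0.0], [0.002, 0.0, -1.0]]
[243.0, 193.0, 385.0, 380.0] 0.61
(-0.112, -0.006, 0.105) [[310.1 211.6]]
(-0.112, 0.006, 0.105) [[326.2 211.6]]
(-0.074, -0.006, 0.105) [[310.6 259.8]]
(-0.074, 0.006, 0.105) [[326.  259.7]]
(-0.075, 0.062, 0.055) [[386.9 240.3]]
(-0.075, -0.062, 0.055) [[250.  240.6]]
(0.075, 0.062, 0.055) [[378.7 379.5]]
(0.075, -0.062, 0.055) [[259.  379.6]]
```

View pics/w5.png

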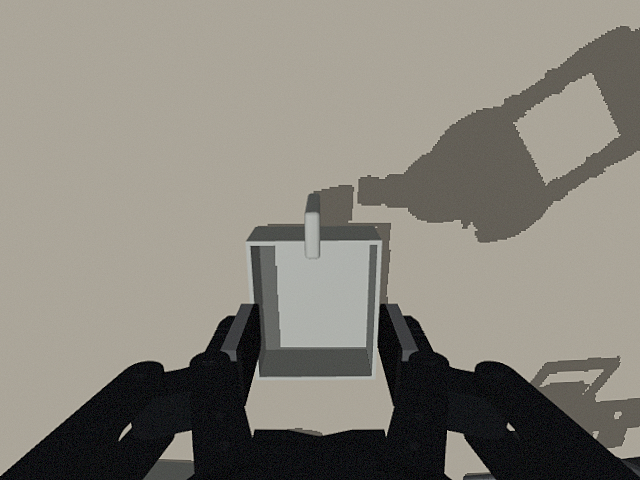

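The dish's fin top shows at u 305–319, v 212–257, about 5 px left of my prediction, so the fin is at y ≈ −0.2945. The dish is aligned to within about 0.5°.

```bash
python3 - <<'E'
from h import *
s=np.load("s5.npy",allow_pickle=True).item()
print(onz("wrist",(312.5,234.5),.105,s))
go([.3725,-.2945,.045],np.radians(92.1))
E
```

```text
[ 0.37116411 -0.29542549  0.105     ]
shift [0.0007, -0.0052, 0.154] turn [0.0003, -0.0023, -0.0078]
```

Emit:
send_rows(increments=[[[0.001,-0.0055,0.04],[0,-0.002,-0.008]],[[0.001,-0.0055,0.08],[0,-0.002,-0.008]],[[0.001,-0.0055,0.12],[0,-0.002,-0.008]],[[0.001,-0.0055,0.154],[0,-0.002,-0.008]],[[0.001,-0.0055,0.154],[0,-0.002,-0.008]]])

```text
clock: 12.12
tool_pos: [0.3701, -0.2927, 0.0424]
ee_rot: [[-0.999, -0.036, -0.004], [-0.036, 0.999, 0.006], [0.004, 0.006, -1.0]]
ft_force: [-1.3, 0.1, 0.3]
grip_width: 0.0501
grasp_force: 0.0
```

Emit:
send_rows(increments=[[[0,0,0],[0,0,0]],[[0,0,0],[0,0,0]],[[0,0,0],[0,0,0]],[[0,0,0],[0,0,0]]], claw=0.0, newtons=50)

```text
clock: 12.62
tool_pos: [0.3724, -0.2964, 0.0467]
ee_rot: [[-0.999, -0.036, 0.001], [-0.036, 0.999, -0.002], [-0.001, -0.002, -1.0]]
ft_force: [-1.3, 0.2, 6.7]
grip_width: 0.0106
grasp_force: 50.0
```

```bash
cat >> h.py <<'E'
C2=dict(o=A([.6207,-.0152,0]),yaw=np.radians(4))
E
python3 - <<'E'
from h import *
s=r.sense(); print(s["ft_force"],s["torque"])
go(chw([-.243,0,.047],C2),np.radians(94.0))
E
```

```text
[-1.25478603  0.17653866  6.70047703] [0.24450183 0.06547248 0.01940398]
shift [-0.0153, 0.2639, -0.0008] turn [-0.0018, 0.0011, -0.0341]
```

Emit:
send_rows(increments=[[[-0.001,0.015,-0.0015],[0,0,0]],[[-0.002,0.04,-0.0015],[0,0,-0.005]],[[-0.004,0.07,-0.0015],[0,0,-0.01]],[[-0.006,0.105,-0.0015],[0,0,-0.014]],[[-0.008,0.14,-0.0015],[0,0,-0.018]]])

```text
clock: 13.25
tool_pos: [0.3746, -0.1539, 0.0467]
ee_rot: [[-0.999, -0.053, 0.0], [-0.053, 0.999, -0.0], [-0.0, -0.0, -1.0]]
ft_force: [0.6, -1.9, -0.2]
grip_width: 0.0111
grasp_force: 49.1
```

```bash
python3 - <<'E'
from h import *
go(chw([-.243,0,.046],C2),np.radians(94.0))
E
```

```text
shift [-0.0102, 0.1214, 0.0007] turn [-0.0003, 0.0004, -0.0164]
```

Emit:
send_rows(increments=[[[-0.003,0.035,0],[0,0,-0.005]],[[-0.006,0.07,0],[0,0,-0.01]],[[-0.009,0.1,0],[0,0,-0.016]],[[-0.0102,0.1205,0],[0,0,-0.016]],[[-0.0102,0.1205,0],[0,0,-0.016]]])

```text
clock: 13.88
tool_pos: [0.3777, -0.0318, 0.0469]
ee_rot: [[-0.997, -0.072, -0.001], [-0.072, 0.997, 0.003], [0.001, 0.003, -1.0]]
ft_force: [-2.4, 8.2, 9.4]
grip_width: 0.0111
grasp_force: 50.4
```

```bash
python3 - <<'E'
from h import *
s=r.sense(); print(s["tool_pos"],s["ft_force"])
r.grab_frame("top"); d=[x for x in r.regions_of("top","dish") if x["p"]>.2]; print([(np.round(x["box"]).tolist(),round(x["p"],2)) for x in d])
r.grab_frame("wrist"); print([(np.round(x["box"]).tolist(),round(x["p"],2)) for x in r.look_for("wrist","dish")])
go(chw([-.131,0,.046],C2),np.radians(94.0))
im=r.grab_frame("top"); a=im[170:340,240:400]; cv2.imwrite("pics/t6.png",cv2.resize(a[:,:,::-1],None,fx=3.5,fy=3.5,interpolation=cv2.INTER_CUBIC))
E
```

```text
[ 0.37770896 -0.0317904   0.04687971] [-2.4311741   8.21064799  9.39338803]
[([292.0, 262.0, 352.0, 322.0], 0.84), ([250.0, 213.0, 266.0, 226.0], 0.28)]
[([199.0, 236.0, 441.0, 455.0], 0.6)]
shift [-0.1122, 0.0014, 0.0008] turn [0.0017, -0.0, 0.0004]
```

View pics/t6.png

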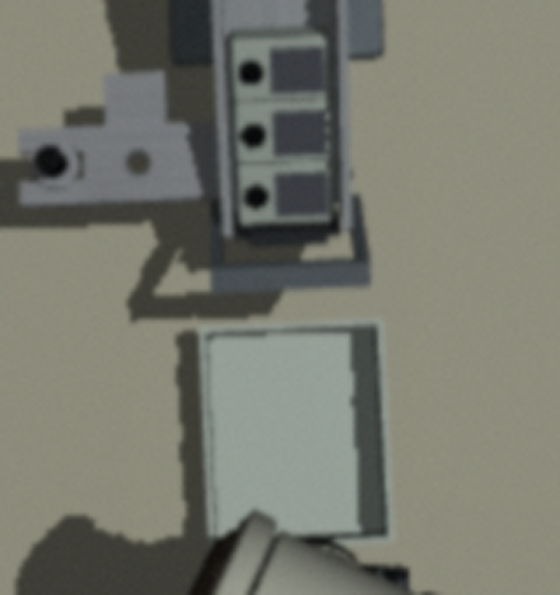

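The top crop shows the pin in the notch at (50,162), the bore empty at (138,162) and the dish squarely in front of the chute's mouth. Pushing in.

Emit:
send_rows(increments=[[[-0.02,0,-0.001],[0,0,0]],[[-0.045,0,-0.001],[0,0,0]],[[-0.07,0,-0.001],[0,0,0]],[[-0.09,0,-0.001],[0,0,0]],[[-0.1,0,-0.001],[0,0,0]]])

```text
clock: 14.75
tool_pos: [0.4739, -0.0279, 0.0466]
ee_rot: [[-0.997, -0.071, -0.012], [-0.071, 0.997, 0.0], [0.012, 0.001, -1.0]]
ft_force: [-24.1, -2.9, 19.0]
grip_width: 0.0108
grasp_force: 51.7
```

Emit:
send_rows(increments=[[[-0.006,0,0],[0,0,0]],[[-0.012,0,0],[0,0,0]],[[-0.012,0,0],[0,0,0]]])

```text
clock: 15.12
tool_pos: [0.4852, -0.0271, 0.0466]
ee_rot: [[-0.997, -0.07, -0.012], [-0.07, 0.998, 0.0], [0.012, 0.001, -1.0]]
ft_force: [-17.5, -1.3, 13.6]
grip_width: 0.0112
grasp_force: 51.1
```

```bash
python3 - <<'E'
from h import *
s=r.sense(); p=A(s["tool_pos"])-C2["o"]; c,q=np.cos(C2["yaw"]),np.sin(C2["yaw"])
print("fin in chute",[c*p[0]+q*p[1],-q*p[0]+c*p[1]],s["ft_force"],s["clock"])
im=save("top","t7"); print([(np.round(x["box"]).tolist(),round(x["p"],2)) for x in r.look_for("top","cartridge0")])
E
```

```text
fin in chute [np.float64(-0.1359829843988165), np.float64(-0.0024033584344669255)] [-17.47120866  -1.25611694  13.61020497] 15.125
[([309.0, 213.0, 336.0, 235.0], 0.93), ([305.0, 197.0, 335.0, 222.0], 0.8), ([308.0, 177.0, 334.0, 202.0], 0.57)]
```

Emit:
send_rows(increments=[[[-0.003,0,-0.0005],[0,0,0]],[[-0.005,0,-0.0005],[0,0,0]],[[-0.005,0,-0.0005],[0,0,0]]])

```text
clock: 15.6
tool_pos: [0.4896, -0.0267, 0.0466]
ee_rot: [[-0.997, -0.07, -0.013], [-0.07, 0.998, 0.0], [0.013, 0.001, -1.0]]
ft_force: [-16.8, -2.4, 10.8]
grip_width: 0.0111
grasp_force: 50.7
```

```bash
python3 - <<'E'
from h import *
s=r.sense(); print(s["tool_pos"],s["ft_force"])
im=save("top","t8"); print([(np.round(x["box"]).tolist(),round(x["p"],2)) for x in r.look_for("top","cartridge0")])
E
```

```text
[ 0.48963276 -0.02672692  0.04664375] [-16.75506937  -2.3724265   10.80533634]
[([309.0, 184.0, 339.0, 208.0], 0.92), ([306.0, 204.0, 332.0, 228.0], 0.82), ([309.0, 226.0, 338.0, 235.0], 0.59)]
```

The cartridges have begun to slide. Pressing 3 mm more and holding.

Emit:
send_rows(increments=[[[-0.003,0,0],[0,0,0]],[[-0.003,0,0],[0,0,0]],[[-0.003,0,0],[0,0,0]],[[-0.003,0,0],[0,0,0]],[[-0.003,0,0],[0,0,0]]])

```text
clock: 16.32
tool_pos: [0.4921, -0.0265, 0.0466]
ee_rot: [[-0.997, -0.07, -0.014], [-0.07, 0.998, 0.0], [0.014, 0.001, -1.0]]
ft_force: [-19.5, -2.8, 11.8]
grip_width: 0.0111
grasp_force: 51.0
```

Emit:
send_rows(increments=[[[0,0,0],[0,0,0]],[[0,0,0],[0,0,0]],[[0,0,0],[0,0,0]],[[0,0,0],[0,0,0]],[[0,0,0],[0,0,0]]])

```text
clock: 16.95
tool_pos: [0.4921, -0.0265, 0.0466]
ee_rot: [[-0.997, -0.07, -0.014], [-0.07, 0.998, 0.0], [0.014, 0.001, -1.0]]
ft_force: [-19.2, -2.9, 11.7]
grip_width: 0.0109
grasp_force: 51.0
```

```bash
python3 - <<'E'
from h import *
s=r.sense(); print(s["tool_pos"],s["ft_force"],s["clock"])
im=save("top","t9"); print([(np.round(x["box"]).tolist(),round(x["p"],2)) for x in r.look_for("top","cartridge0")])
b=save("side","s9"); print([(np.round(x["box"]).tolist(),round(x["p"],2)) for x in r.look_for("side","cartridge0")])
a=im[160:320,240:400]; b=b[190:310,230:390]
cv2.imwrite("pics/x9.png",np.hstack([cv2.resize(a,(400,400),interpolation=cv2.INTER_CUBIC),cv2.resize(b,(400,300),interpolation=cv2.INTER_CUBIC).copy() if 0 else cv2.copyMakeBorder(cv2.resize(b,(400,300),interpolation=cv2.INTER_CUBIC),0,100,0,0,cv2.BORDER_CONSTANT)])[:,:,::-1])
E
```

```text
[ 0.49212629 -0.02654484  0.04664516] [-19.22205398  -2.94535055  11.66763016] 16.95
[([318.0, 252.0, 334.0, 264.0], 0.72), ([310.0, 231.0, 336.0, 239.0], 0.39)]
[([328.0, 264.0, 366.0, 296.0], 0.89), ([316.0, 260.0, 344.0, 292.0], 0.65), ([342.0, 276.0, 368.0, 305.0], 0.53)]
```

View pics/x9.png

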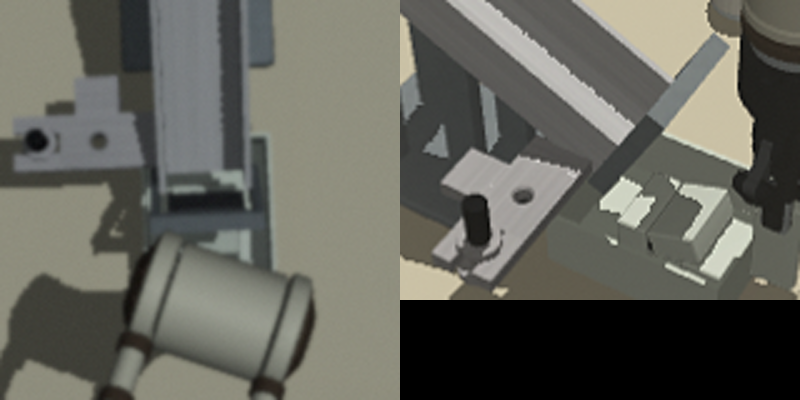

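The chute is empty, all three cartridges lie in the dish (side crop around (680,220)), and the pin hangs in the notch. I'll hold briefly, then draw the dish back slowly.

Emit:
send_rows(increments=[[[0,0,0],[0,0,0]],[[0,0,0],[0,0,0]],[[0.003,0,0],[0,0,0]],[[0.008,0,-0.0005],[0,0,0]],[[0.016,0,-0.001],[0,0,0]]])

```text
clock: 17.77
tool_pos: [0.4787, -0.0274, 0.0472]
ee_rot: [[-0.998, -0.07, -0.007], [-0.07, 0.998, 0.001], [0.007, 0.001, -1.0]]
ft_force: [-4.8, -1.8, -1.6]
grip_width: 0.0113
grasp_force: 49.0
```

Emit:
send_rows(increments=[[[0.011,0,0],[0,0,0]],[[0.024,0,0],[0,0,0]],[[0.04,0,0],[0,0,0]],[[0.058,0,0],[0,0,0]],[[0.076,0,0],[0,0,0]]])

```text
clock: 18.4
tool_pos: [0.405, -0.0322, 0.0486]
ee_rot: [[-0.998, -0.07, -0.001], [-0.07, 0.998, 0.001], [0.001, 0.001, -1.0]]
ft_force: [0.7, -0.5, -4.0]
grip_width: 0.0109
grasp_force: 48.7
```

```bash
python3 - <<'E'
from h import *
s=r.sense(); print(s["tool_pos"],s["ft_force"],s["clock"])
r.grab_frame("side"); print([(np.round(x["box"]).tolist(),round(x["p"],2)) for n in ["cartridge0","dish","pin"] for x in r.look_for("side",n)])
go([.3632,.2799,.0475],np.radians(100))
E
```

```text
[ 0.40501165 -0.03223711  0.04858606] [ 0.70913763 -0.53025628 -4.03148523] 18.4
[([370.0, 282.0, 404.0, 312.0], 0.98), ([356.0, 275.0, 386.0, 310.0], 0.84), ([383.0, 292.0, 414.0, 322.0], 0.6), ([327.0, 253.0, 439.0, 342.0], 0.96), ([253.0, 267.0, 269.0, 296.0], 0.64)]
shift [0.0214, 0.3145, 0.0016] turn [0.0005, 0.0004, -0.1053]
```

Emit:
send_rows(increments=[[[0.015,0.005,0],[0,0,0]],[[0.03,0.025,0],[0,0,0]],[[0.035,0.055,0],[0,0,-0.01]],[[0.035,0.09,0],[0,0,-0.02]],[[0.035,0.125,0],[0,0,-0.03]]])

```text
clock: 19.23
tool_pos: [0.3634, 0.0911, 0.0494]
ee_rot: [[-0.995, -0.099, 0.001], [-0.099, 0.995, 0.001], [-0.001, 0.001, -1.0]]
ft_force: [0.9, -0.1, -3.6]
grip_width: 0.0112
grasp_force: 49.2
```

Emit:
send_rows(increments=[[[0,0.035,0],[0,0,-0.012]],[[-0.003,0.07,0],[0,0,-0.025]],[[-0.006,0.105,0],[0,0,-0.04]],[[-0.009,0.135,0],[0,0,-0.055]],[[-0.012,0.155,0],[0,0,-0.07]]])

```text
clock: 19.85
tool_pos: [0.3595, 0.2474, 0.0492]
ee_rot: [[-0.985, -0.171, -0.0], [-0.171, 0.985, 0.002], [-0.0, 0.002, -1.0]]
ft_force: [0.6, -0.2, -3.7]
grip_width: 0.0111
grasp_force: 49.2
```

```bash
python3 - <<'E'
from h import *
s=r.sense(); print(s["tool_pos"],s["ft_force"],s["clock"])
go([.3632,.2799,.0480],np.radians(100))
E
```

```text
[0.35947035 0.24735744 0.04924419] [ 0.63117548 -0.19006013 -3.73088419] 19.85
shift [-0.0092, 0.0314, 0.0013] turn [0.0016, 0.0003, -0.0031]
```

Emit:
send_rows(increments=[[[-0.005,0.018,0],[0,0,0]],[[-0.009,0.03,0],[0,0,0]],[[-0.009,0.0315,0],[0,0,0]],[[-0.009,0.0315,0],[0,0,0]],[[-0.009,0.0315,0.002],[0,0,0]]])

```text
clock: 20.48
tool_pos: [0.3626, 0.2776, 0.0471]
ee_rot: [[-0.986, -0.168, -0.001], [-0.168, 0.986, 0.001], [0.001, 0.001, -1.0]]
ft_force: [0.5, -0.1, -3.6]
grip_width: 0.0109
grasp_force: 49.2
```

```bash
python3 - <<'E'
from h import *
s=r.sense(); print(s["tool_pos"],s["ft_force"],s["clock"])
im=save("top","t10"); m=r.look_for("top","mat"); print([(np.round(x["box"]).tolist(),round(x["p"],2)) for n in ["dish","cartridge0"] for x in r.look_for("top",n)])
b=save("side","s10"); a=im[220:380,120:280]; b=b[320:480,180:420]
cv2.imwrite("pics/x10.png",np.hstack([cv2.resize(a,(400,400),interpolation=cv2.INTER_CUBIC),cv2.copyMakeBorder(cv2.resize(b,(400,267),interpolation=cv2.INTER_CUBIC),0,133,0,0,cv2.BORDER_CONSTANT)])[:,:,::-1])
E
```

```text
[0.36258112 0.27758608 0.04710713] [ 0.53401909 -0.10062905 -3.57663027] 20.475
[([159.0, 262.0, 222.0, 330.0], 0.97), ([164.0, 187.0, 199.0, 219.0], 0.61), ([179.0, 294.0, 204.0, 320.0], 0.72), ([176.0, 283.0, 206.0, 297.0], 0.58), ([179.0, 311.0, 207.0, 331.0], 0.54)]
```

View pics/x10.png

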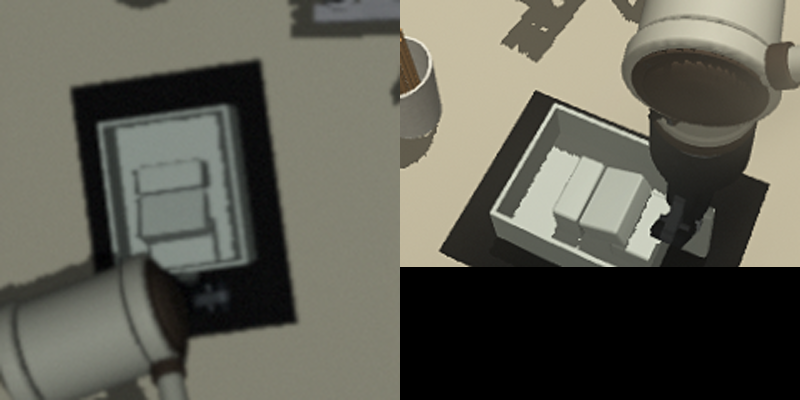

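The dish with all three cartridges is inside the mat's outline, roughly centred with its fin toward the robot, and still slightly lifted. I'll lower it.

Emit:
send_rows(increments=[[[0,0.002,0.001],[0,0,0]],[[0,0.002,0.002],[0,0,0]],[[0,0.002,0.002],[0,0,0]],[[0,0.002,0.002],[0,0,0]]])

```text
clock: 21.22
tool_pos: [0.3624, 0.2789, 0.0466]
ee_rot: [[-0.986, -0.17, -0.001], [-0.17, 0.986, -0.002], [0.001, -0.002, -1.0]]
ft_force: [-5.4, -8.9, 11.3]
grip_width: 0.011
grasp_force: 51.4
```

Emit:
send_rows(increments=[[[0,0,-0.0005],[0,0,0]],[[0,0,-0.001],[0,0,0]],[[0,0,-0.001],[0,0,0]]])

```text
clock: 21.6
tool_pos: [0.3627, 0.28, 0.0466]
ee_rot: [[-0.986, -0.169, 0.0], [-0.169, 0.986, 0.001], [-0.0, 0.001, -1.0]]
ft_force: [-1.1, -2.4, 2.0]
grip_width: 0.011
grasp_force: 50.1
```

Emit:
send_rows(increments=[[[0,0,0],[0,0,0]],[[0,0,0],[0,0,0]],[[0,0,0],[0,0,0]]], claw=0.045)

```text
clock: 21.98
tool_pos: [0.3623, 0.2802, 0.0462]
ee_rot: [[-0.986, -0.169, -0.0], [-0.169, 0.986, 0.001], [0.0, 0.001, -1.0]]
ft_force: [0.6, 0.1, -0.2]
grip_width: 0.0451
grasp_force: 0.0
```

Emit:
send_rows(increments=[[[0,0,-0.03],[0,0,0]],[[0,0,-0.08],[0,0,0]],[[0,0,-0.14],[0,0,0]],[[0.01,0,-0.2],[0,0,0]],[[0.01,0,-0.2],[0,0,0]]])

```text
clock: 22.6
tool_pos: [0.3552, 0.2796, 0.252]
ee_rot: [[-0.985, -0.169, 0.01], [-0.169, 0.986, 0.006], [-0.011, 0.004, -1.0]]
ft_force: [0.2, -0.4, 0.2]
grip_width: 0.0454
grasp_force: 0.0
```

```bash
python3 - <<'E'
from h import *
s=r.sense(); print(s["tool_pos"],s["ft_force"],s["clock"])
im=save("wrist","w11")
m={}
for n in ["mat","dish","cartridge0"]:
    for x in r.regions_of("wrist",n)[:3]: print(n,np.round(x["box"]).tolist(),round(x["p"],2))
# expected pixels: dish model at mat frame
th=np.radians(10); o=A([.4607,.2972])
f=lambda x,y,z:[o[0]+np.cos(th)*x-np.sin(th)*y,o[1]+np.sin(th)*x+np.cos(th)*y,z]
for P in [(-.148,-.095,0),(-.148,.095,0),(.112,-.095,0),(.112,.095,0),(-.075,-.062,.055),(-.075,.062,.055)]: print(P,proj("wrist",f(*P),s).round(0))
r.grab_frame("top"); d=r.regions_of("top","dish")[0]["mask"].astype(np.uint8); R=cv2.boxPoints(cv2.minAreaRect(cv2.findNonZero(d))); print(A([onz("top",u,.055) for u in R]).round(3).tolist())
print(onz("top",(194.,294.),0))
r.grab_frame("side"); print([(np.round(x["box"]).tolist(),round(x["p"],2)) for n in ["pin","paddle","stick_cup"] for x in r.look_for("side",n)[:1]])
cv2.imwrite("pics/w11s.png",im[:,:,::-1])
E
```

```text
[0.35518323 0.2796004  0.25204458] [ 0.15993448 -0.42641683  0.20834292] 22.6
mat [235.0, 160.0, 402.0, 362.0] 0.75
dish [255.0, 190.0, 378.0, 356.0] 0.9
dish [3.0, 367.0, 176.0, 480.0] 0.55
dish [291.0, 252.0, 346.0, 299.0] 0.31
cartridge0 [291.0, 237.0, 349.0, 252.0] 0.65
cartridge0 [295.0, 296.0, 348.0, 319.0] 0.62
cartridge0 [289.0, 254.0, 345.0, 298.0] 0.58
(-0.148, -0.095, 0) [[235. 163.]]
(-0.148, 0.095, 0) [[401. 163.]]
(0.112, -0.095, 0) [[249. 359.]]
(0.112, 0.095, 0) [[389. 358.]]
(-0.075, -0.062, 0.055) [[259. 238.]]
(-0.075, 0.062, 0.055) [[377. 238.]]Traceback (most recent call last):
  File "<stdin>", line 11, in <module>
IndexError: list index out of range
```

The wrist boxes put the mat within 3 px of prediction, with the dish centred and all three cartridges in it. I've viewed 11 pictures, one over the limit of 10, so I'll view no more. The last check on pin, paddle and cup is by numbers only.

```bash
python3 - <<'E'
from h import *
r.grab_frame("side")
for n in ["pin","paddle","stick_cup","jar","dish"]: print(n,[(np.round(x["box"]).tolist(),round(x["p"],2)) for x in r.look_for("side",n)[:2]])
s=r.sense(); print(np.abs(s["qvel"]).max(),s["clock"])
E
```

```text
pin [([253.0, 265.0, 270.0, 296.0], 0.64)]
paddle [([288.0, 253.0, 325.0, 286.0], 0.8)]
stick_cup [([159.0, 331.0, 207.0, 401.0], 0.68)]
jar []
dish [([233.0, 385.0, 368.0, 480.0], 0.76)]
0.0041790481930286645 23.2
```

```bash
python3 -c "
from rig import r
print(r.job_done())"
```

```text
the job is handed in; nothing more can be done
None
```

The job is handed in, verdict not shown: the pin hangs in the notch, all three cartridges are in the dish, and my last measurements put it within about 5 mm of where it belongs on the mat; I viewed 11 pictures, one over the limit of 10.

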